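# Set the aperture wheel and lock it

## Robot

A 6-joint arm with a two-finger parallel gripper is mounted at the origin on a cart in front of the work surface, level with it; the furniture and walls round the work are solid. World frame = base frame: x ahead of the robot, y to its left, z up, the work surface at z = 0. Lengths are in m, angles in degrees, forces in N, time in s.
With the tool pointing down it reaches from about 0.3 to 0.75 m from the base axis. Payload 8.5 kg.
Tool frame: the origin (TCP) lies between the finger pads; the fingertips stand 19 mm ahead of it and the grasp point (between the pads) is the TCP; z points along the fingers, y is the line along which they close (so a half turn about z gives the same grasp; the last joint's range is limited). The gripper opens to 85 mm and grips with 20 to 120 N. Pads are 22 mm wide; open, the fingers measure 114 mm over their backs; the gripper's body (76 mm by 85 mm) begins 54 mm behind the grasp point. The pads swing forward as they close: fully open they stand 13 mm farther back than shut.
Start: joints at [-89.055, 21.807, 74.336, -0, 83.858, -12.336], TCP at [0.126, -0.535, 0.25] pointing down, gripper open.
Joint ranges: [-178.18, 178.18], [-50.72, 133.34], [12.68, 142.11], [-81.47, 261.47], [9.98, 163.14], [-165.26, 165.26]. Speed limits (degrees/s): [136.94, 136.94, 180, 180, 180, 180].

## Interface

Orientations are given as a 3x3 rotation matrix whose columns are the frame's x, y, z axes.
In Python, from rig import env, optics gives the robot as it stands.
- The arm moves only by the tool arm_command, never from a script. Its argument "commands" is one flat list of numbers, 7 for each row, row after row: the closure, from -1 (fully open) to 1 (shut), so that 0 is half open, then the shift along the tool's x, y, z as a fraction of full scale, then the turn, a rotation vector about the tool's x, y, z as a fraction of full scale. A call has 1 to 12 rows; each row is the pose to reach, as a shift and turn from the pose commanded when the call began, along the tool's axes at that moment; what a row does not reach only later rows make up. Full scale, the value 1, is 500 mm for a shift and 120 degrees for a turn. A row lasts 1/12 s, in which the tool goes at most 41.7 mm and 7.16 degrees, less where a joint would pass 70% of its speed; a pose out of reach is approached as far as the arm can. A call with a number of a shift or a turn outside -1 to 1 is refused whole. A call with a gripper value outside its range is refused whole. The fingers move at their own pace and stop on an object; "newtons" is the grip in N (left out, the last holds). Time passes only in rows, so rows that repeat a pose let the fingers close. It gives the time, the measured TCP pose, the force, the opening and the grip force at its end, in the units of the state.
- env.observe(): the state, without advancing time (a new reading comes with each control period).
- optics.get_image(name): name is "scene" or "top" or "wrist"; returns a dict with "image" (384x512x3 uint8, red, green, blue), "intrinsics" (3x3 intrinsics, pixels), "k1" (the pictures are not rectified: a ray, as slopes to the right and down, at radius r is drawn at 1 + k1 r^2 times it, then the intrinsics apply), "origin" and "orientation" of the camera in the world; the wrist camera has in their place "tool_from_camera" (4x4, takes a point from camera to tool coordinates, whose origin is the TCP and whose axes are the flange's). Camera axes: x right, y down, z forward; pixel columns grow to the right and rows downward; lengths in m; the calibration is good to about 2 mm. A picture is of the moment at which its call begins: read the wrist's pose just before it. There is no depth.
- env.close_job(): hands the job in; it is judged then, once.
The state is a dict: "time_s": time; "q": joint angles; "qvel": joint speeds; "joint_efforts": joint torques, N m; "position": TCP position; "tool_rot": TCP orientation; "ft_force": force on the tool from outside, world axes, zero at the start; "wrist_torque": the same for the moment, N m; "grip_width": finger opening in m; "gripper_force": force on a finger pad.
Only numpy, scipy, OpenCV 4.12 (cv2) and the standard library are available. Lean on these libraries where they do the work, as an engineer would, in place of code of your own. Each camera call takes 0.05 s, during which the arm holds its last target. There are 200 camera calls.

## Task

Turn the wheel of the dispenser's aperture unit by its upright post until the largest of its three openings shows whole in the window of the cover, and lock it there with the lock pin from the stand: put the pin in the guide bush, where it must sink fully home, collar down on the bush, into the hidden notch under it. The notch is felt, not seen, and may lie a few degrees off, so ease the wheel to and fro until the pin sinks, without forcing wheel or pin, and leave the tube, tape roll and cap standing about where they are.

Things in the scene. Friction and masses are not known exactly. Their poses are not given: they have to be found in the camera images.
- unit: aperture unit fixed to the table: grey square steel housing 170 x 170 mm, top plate at z = 38 mm; origin on the table under the wheel's axis, z up. A flat aluminium wheel (radius 59 mm, top face 36 mm up) lies in the top plate and turns about the vertical axis through the origin. An aluminium cover (x 12 to 78 mm, y -68 to 68 mm, top 43.5 mm up) hides its +x half
- window (a point): centre of the window in the cover, at x = 42, y = 0 mm of the unit, 43.5 mm up; the window is 40 mm along x and 50 mm along y
- wheel (a joint): angle of the wheel (rad), counter-clockwise from above positive, stops at -1.6 and 0.4. Its three round black openings lie 42 mm from the axis: 30 mm wide (in mid-window at 0), 21 mm (at -0.75), 13 mm (at -1.5). The 30 mm one shows whole between -0.22 and 0.22. It turns stiffly (0.25 N m, about 5.5 N at the post) and stays where it is left
- post (a point): middle of the exposed part of the upright steel post by which the wheel is turned: 12 mm diameter, 46 mm from the axis, opposite the 30 mm opening (at the unit's -x side when the wheel is at 0); it stands from 36 to 91 mm above the table, this point at 63.5 mm
- bush (a point): centre of the mouth of the guide bush, 52 mm up, at x = 0, y = -72 mm of the unit: 24 mm square block with vertical 13.5 mm hole. A hidden ring, clamped to the wheel, has its top 22 mm below the mouth, and a notch 15 mm wide per opening, which comes under the bush when the opening is 0.05 to 0.15 rad of wheel angle off mid-window. Pin sunk, the wheel has about 2 degrees of play either way
- pin: loose lock pin, 0.12 kg, 78 mm long; origin at its lower tip, z along it to the handle. Steel shank 12 mm diameter, 36 mm long, tip chamfered; collar 20 mm diameter, 4 mm thick, above it. In the bush it stands on the ring, tip 30 mm above the table, until the notch is under it and it drops; home, the collar is on the bush, tip at 16 mm. It must not be pressed or sheared with more than 25 N
- pin_handle (a point): the point on the pin's axis to grasp, 58 mm above its tip, half-way up its black round handle (18 mm diameter, 38 mm long, from the collar to the top)
- stand: fixed grey stand, block 50 x 50 x 46 mm on a foot 78 x 62 x 5 mm, in whose vertical hole (14 mm) the pin stands at first, collar on the block's top, tip 10 mm above the table; origin under its centre
- tube: bystander: white cardboard tube standing loose, 45 mm diameter, 118 mm high; origin at its underside
- tape: bystander: roll of packing tape lying flat, 102 mm diameter, 24 mm high; origin at its underside
- cap: bystander: white snap cap lying flat, 46 mm diameter, 12 mm high; origin at its underside
- cap_box: grey box of caps whose blue lid stands open, fixed to the table between stand and unit; the lid's upper edge is 0.22 m above the table, so pass well over it; origin under the box's middle

How it is judged:
By the outcome, as a careful person would: the job done as asked, in the order asked, and still so for the second after the job is handed in, with the robot touching nothing.
It also fails if it takes over 70 s, if anything falls off the work surface, if the arm or the gripper's body presses on something with over 40 N, if the wrist force passes 120 N, or if a joint passes its speed limit or range.

## Working session

There is one attempt and no reset: what is moved stays moved. The work goes in short steps, Python scripts to look and compute and a tool call to move; the robot and the scene stay as the last step left them, time stands still between calls to the robot, and variables do not carry over. Pictures are saved under pics/ and viewed, at most 10 in all, crops included, and the job is handed in when it is done.

Besides the shell and the picture viewer there is one more tool, called after ">>>" by a JSON object that holds its "op" and its "data", one argument or row to a line. arm_command: Moves the arm, as the interface text tells. Shift numbers are shares of 500 mm and turn numbers shares of 120 degrees, none past 1 either way. Its arguments: {"type":"object","properties":{"commands":{"type":"array","items":{"type":"number"}},"newtons":{"type":"number"}},"required":["commands"]}

```bash
ls; mkdir -p pics
python3 - <<'E'
from rig import env, optics
import cv2,numpy as np
s=env.observe(); print(s)
for n in("scene","top"):
    d=optics.get_image(n); cv2.imwrite(f"pics/{n}0.png",d["image"][:,:,::-1])
    print(n,d["intrinsics"],d["k1"],d["origin"],d["orientation"])
E
```

```text
pics
{'time_s': 0.0, 'q': array([-8.90546172e+01,  2.18413465e+01,  7.43879005e+01,  1.10863302e-03,
        8.38591565e+01, -1.23369977e+01]), 'qvel': array([ 0.07983532,  0.05346541,  0.09090579, -0.03763483,  0.17213718,
        0.00899511]), 'joint_efforts': array([-8.93017459e-04, -4.48459554e+01, -2.31277835e+01, -2.61036421e-04,
        4.77577050e-03,  8.60252499e-06]), 'position': array([ 0.12634881, -0.53499422,  0.24968991]), 'tool_rot': array([[ 9.73250052e-01,  2.29748421e-01, -6.22162035e-06],
       [ 2.29748157e-01, -9.73248891e-01,  1.54303833e-03],
       [ 3.48455435e-04, -1.50319154e-03, -9.99998809e-01]]), 'ft_force': array([0.18205075, 0.29936809, 0.66937383]), 'wrist_torque': array([-0.04319764,  0.00652531, -0.04400518]), 'gripper_force': 0.0, 'grip_width': 0.08576848546618203}
scene [[482.36571256   0.         254.21546227]
 [  0.         482.36571256 199.12769895]
 [  0.           0.           1.        ]] -0.1726076346412966 [0.7420292  0.67161086 1.10942   ] [[-0.91514064  0.3521206  -0.19628727]
 [ 0.4029298   0.8144521  -0.4175109 ]
 [ 0.01285239 -0.46117119 -0.8872181 ]]
top [[374.39239744   0.         255.54055759]
 [  0.         374.39239744 193.91797248]
 [  0.           0.           1.        ]] -0.032593310500398376 [0.44769546 0.17112012 1.11289764] [[-0.01807318 -0.99740615  0.06967309]
 [-0.99970444  0.01916012  0.0149639 ]
 [-0.01626003 -0.06938206 -0.99745764]]
```

View pics/scene0.png

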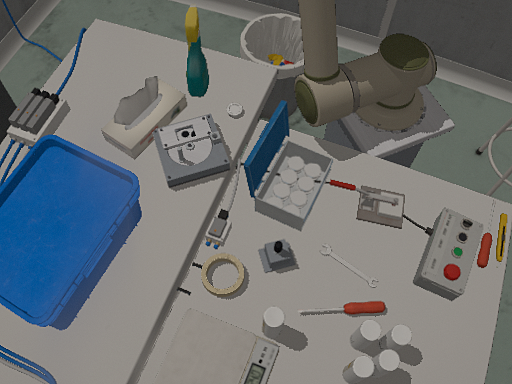

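View pics/top0.png

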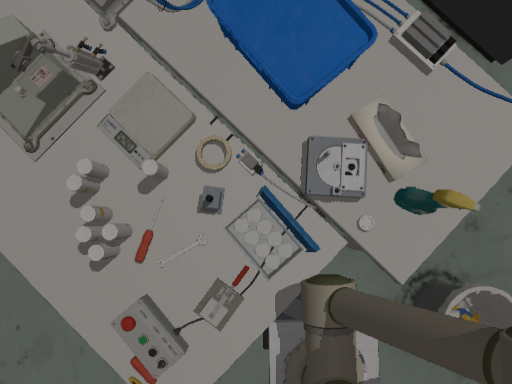

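The scene view shows the unit near (190,148), stand with pin near (280,250), tape (222,273), tube (273,320) and cap (235,110). The top view has the unit at (336,167), stand (210,198) and cap (366,222). I'll enlarge the unit and stand in both views.

```bash
cat > h.py <<'E'
from rig import env, optics
import cv2,numpy as np
def cam(n):
    s=env.observe(); d=optics.get_image(n)
    if n=="wrist":
        T=np.array(d["tool_from_camera"]);R=s["tool_rot"]
        d["orientation"]=R@T[:3,:3]; d["origin"]=s["position"]+R@T[:3,3]
    return d
def ray(d,uv):
    K=d["intrinsics"];k=d["k1"]
    p=cv2.undistortPoints(np.array(uv,float).reshape(-1,1,2),K,np.array([k,0,0,0.]),None).reshape(-1,2)
    v=np.c_[p,np.ones(len(p))]@np.array(d["orientation"]).T
    return np.array(d["origin"]),v
def onz(d,uv,z):
    o,v=ray(d,uv); return o+v*((z-o[2])/v[:,2])[:,None]
def proj(d,P):
    p=(np.atleast_2d(P)-d["origin"])@d["orientation"]; x=p[:,:2]/p[:,2:]
    x=x*(1+d["k1"]*(x**2).sum(1))[:,None]; K=d["intrinsics"]
    return x*K[0,0]+[K[0,2],K[1,2]]
def meet(d1,a,d2,b):
    o1,v1=ray(d1,a);o2,v2=ray(d2,b);v1=v1[0];v2=v2[0]
    t=np.linalg.lstsq(np.c_[v1,-v2],o2-o1,rcond=None)[0]
    A=o1+t[0]*v1;B=o2+t[1]*v2
    return (A+B)/2,np.linalg.norm(A-B)
def crop(im,x,y,w,h,f): return cv2.resize(im[y:y+h,x:x+w],None,fx=f,fy=f,interpolation=cv2.INTER_CUBIC)
E
python3 - <<'E'
from h import *
a=cv2.imread("pics/scene0.png");b=cv2.imread("pics/top0.png")
r1=np.hstack([crop(a,145,100,90,90,4),crop(b,295,122,90,90,4)])
r2=np.hstack([crop(a,255,228,45,45,5),crop(b,188,178,45,45,5)]); r2=np.hstack([r2,np.zeros((225,270,3),np.uint8)])
cv2.imwrite("pics/c1.png",np.vstack([r1,r2])); print(r1.shape)
E
```

```text
(360, 720, 3)
```

View pics/c1.png

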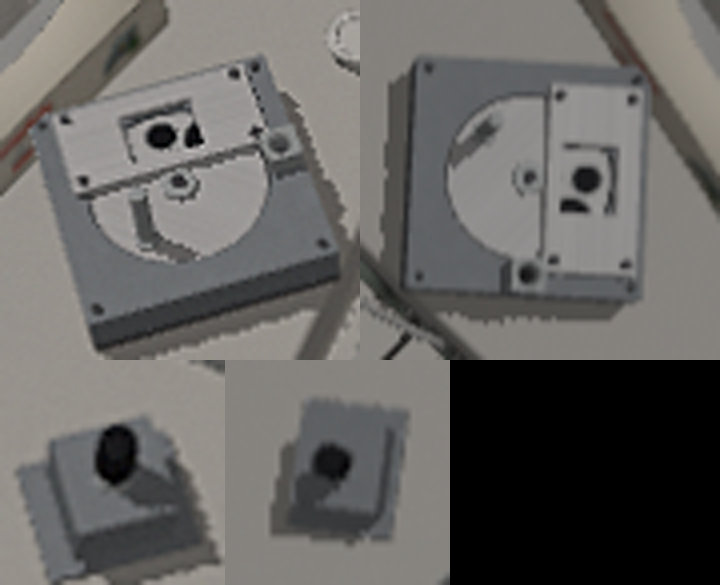

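The crops show the wheel with the 21 mm opening mid-window (about -0.75), part of the 30 mm one at its unit -y side. The bush is at top (337,190) and scene (215,136), the hub at top (337.5,166.5), and the pin handle top at scene (278,247) and top (208,198).

Run:
```python
from h import *
t=cam("top");s=cam("scene")
print("bush",meet(t,(337,190.2),s,(215,135.8)))
print("hub",meet(t,(337.5,166.5),s,(189.7,145.3)))
# housing corners (screws) top: crop px
c=lambda x,y,:((x-360)/4+295,y/4+122)
print("screws",onz(t,[c(429,68),c(638,80),c(419,276),c(632,288)],.038).round(4))
print("cover screws",onz(t,[c(560,96),c(633,100),c(553,260),c(625,265)],.0435).round(4))
cr=lambda x,y:(x/4+145,y/4+100)
print("sc cover scr",onz(s,[cr(234,73),cr(65,120),cr(83,181),cr(249,127)],.0435).round(4))
print("pin",meet(t,(188+(332-225)/5,178+(463-360)/5),s,(255+117/5,228+(435-360)/5)))
print("stand top corners", onz(t,[(188+(x-225)/5,178+(y-360)/5) for x,y in((305,400),(388,410),(378,520),(293,505))],.046).round(4))
print("wrist",optics.get_image("wrist")["tool_from_camera"],optics.get_image("wrist")["intrinsics"])
print("tube,tape,cap",onz(t,[(155,170),(213,153),(366,223)],0).round(3))
```

```text
bush (array([ 0.52735639, -0.04453172,  0.04794535]), np.float64(0.0020503645182012187))
hub (array([ 0.59766378, -0.05127323,  0.03494758]), np.float64(0.0008014474830281969))
screws [[ 0.6795  0.0196  0.038 ]
 [ 0.6677 -0.1317  0.038 ]
 [ 0.5282  0.0312  0.038 ]
 [ 0.5166 -0.1214  0.038 ]]
cover screws [[ 0.656  -0.0734  0.0435]
 [ 0.6521 -0.126   0.0435]
 [ 0.5374 -0.0642  0.0435]
 [ 0.5328 -0.1155  0.0435]]
sc cover scr [[ 0.5332 -0.1142  0.0435]
 [ 0.6525 -0.1235  0.0435]
 [ 0.6571 -0.0712  0.0435]
 [ 0.5399 -0.0676  0.0435]]
pin (array([0.5093406 , 0.3142902 , 0.08206002]), np.float64(0.00038192707929847323))
stand top corners [[0.5478 0.3346 0.046 ]
 [0.5411 0.2869 0.046 ]
 [0.4782 0.2934 0.046 ]
 [0.4877 0.342  0.046 ]]
wrist [[-2.42056985e-04 -9.53649413e-01 -3.00919819e-01  7.64009598e-02]
 [ 9.99999163e-01 -6.13325247e-04  1.13930841e-03  9.53574177e-05]
 [-1.27106252e-03 -3.00919291e-01  9.53648764e-01 -1.23808707e-01]
 [ 0.00000000e+00  0.00000000e+00  0.00000000e+00  1.00000000e+00]] [[308.28787199   0.         258.70900749]
 [  0.         308.28787199 193.85270993]
 [  0.           0.           1.        ]]
tube,tape,cap [[ 0.604  0.49   0.   ]
 [ 0.651  0.314  0.   ]
 [ 0.433 -0.137  0.   ]]
```

```bash
cat >> h.py <<'E'
from scipy.spatial.transform import Rotation as Rn
def plan(*wps):
    "wps: (x,y,z,yaw of tool y in deg) -> row numbers"
    s=env.observe();R=s["tool_rot"];p=s["position"]
    for x,y,z,a in wps:
        a=np.radians(a);yy=np.array([np.cos(a),np.sin(a),0]);zz=np.array([0,0,-1.]);T=np.c_[np.cross(yy,zz),yy,zz]
        d=R.T@(np.array([x,y,z])-p);r=Rn.from_matrix(R.T@T).as_rotvec(degrees=True)
        print("rows>=%d"%np.ceil(max(np.linalg.norm(d)/.0417,np.linalg.norm(r)/7.16)),(d/.5).round(4),(r/120).round(4))
E
python3 - <<'E'
from h import *
plan((.22,-.35,.42,-60),(.33,-.12,.42,-47.4))
t=cam("top");print(onz(t,[(400,200),(420,200)],0),onz(t,[(478,205)],.25))
E
```

```text
rows>=7 [ 0.2674 -0.3176 -0.3396] [-2.000e-04 -1.000e-04 -1.393e-01]
rows>=12 [ 0.5872 -0.7148 -0.3394] [-2.000e-04 -1.000e-04 -2.443e-01]
[[ 0.49906275 -0.24126266  0.        ]
 [ 0.49790427 -0.30100472  0.        ]] [[ 0.47242846 -0.32950943  0.25      ]]
```

>>> {"op": "arm_command", "data": {
  "commands": [-1, 0.267, -0.318, -0.34, 0, 0, -0.139, -1, 0.267, -0.318, -0.34, 0, 0, -0.139, -1, 0.267, -0.318, -0.34, 0, 0, -0.139, -1, 0.267, -0.318, -0.34, 0, 0, -0.139, -1, 0.267, -0.318, -0.34, 0, 0, -0.139, -1, 0.267, -0.318, -0.34, 0, 0, -0.139, -1, 0.587, -0.715, -0.34, 0, 0, -0.244, -1, 0.587, -0.715, -0.34, 0, 0, -0.244, -1, 0.587, -0.715, -0.34, 0, 0, -0.244, -1, 0.587, -0.715, -0.34, 0, 0, -0.244, -1, 0.587, -0.715, -0.34, 0, 0, -0.244, -1, 0.587, -0.715, -0.34, 0, 0, -0.244]
}}

```text
time_s: 1.35
position: [0.3216, -0.1353, 0.4198]
tool_rot: [[0.737, 0.676, 0.001], [0.676, -0.737, -0.001], [0.0, 0.001, -1.0]]
ft_force: [1.6, -0.4, 0.2]
grip_width: 0.0856
gripper_force: 0.0
```

Run:
```python
from h import *
print(env.observe()["position"])
plan((.55,-.02,.35,-47.4),(.61,-.03,.22,-47.4))
```

```text
[ 0.32156813 -0.13533348  0.41981432]
rows>=7 [0.4926 0.1386 0.1398] [ 0.0004 -0.0001 -0.0007]
rows>=9 [0.5675 0.2343 0.3999] [ 0.0004 -0.0001 -0.0007]
```

>>> {"op": "arm_command", "data": {
  "commands": [-1, 0.49, 0.139, 0.14, 0, 0, 0, -1, 0.49, 0.139, 0.14, 0, 0, 0, -1, 0.49, 0.139, 0.14, 0, 0, 0, -1, 0.49, 0.139, 0.14, 0, 0, 0, -1, 0.49, 0.139, 0.14, 0, 0, 0, -1, 0.49, 0.139, 0.14, 0, 0, 0, -1, 0.567, 0.234, 0.4, 0, 0, 0, -1, 0.567, 0.234, 0.4, 0, 0, 0, -1, 0.567, 0.234, 0.4, 0, 0, 0, -1, 0.567, 0.234, 0.4, 0, 0, 0, -1, 0.567, 0.234, 0.4, 0, 0, 0, -1, 0.567, 0.234, 0.4, 0, 0, 0]
}}

```text
time_s: 2.35
position: [0.6093, -0.0318, 0.2188]
tool_rot: [[0.736, 0.676, -0.002], [0.676, -0.736, 0.001], [-0.001, -0.002, -1.0]]
ft_force: [-0.1, -0.1, 1.0]
grip_width: 0.0849
gripper_force: 0.0
```

Run:
```python
from h import *
d=cam("wrist");print(env.observe()["position"])
cv2.imwrite("pics/w1.png",d["image"][:,:,::-1])
np.save("w1.npy",d,allow_pickle=True)
print(proj(d,[.632,-.019,.091]),proj(d,[.598,-.0506,.036]),proj(d,[.526,-.045,.052]))
```

```text
[ 0.60944197 -0.03185695  0.22073449]
[[266.11722068 160.84860048]] [[264.93072987 194.08635081]] [[214.40699949 243.56666915]]
```

View pics/w1.png

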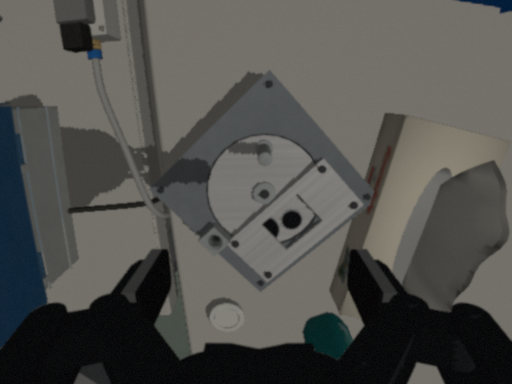

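The wrist view shows the unit whole: post top near (264,147), hub (264,192), bush (216,240), the 21 mm opening at (291,219) in mid-window, part of the 30 mm one at (270,229). I refine by dark-blob centroids.

Run:
```python
from h import *
d=np.load("w1.npy",allow_pickle=True).item()
g=cv2.cvtColor(d["image"],cv2.COLOR_RGB2GRAY)
def dark(x,y,r,q=.5):
    w=g[y-r:y+r+1,x-r:x+r+1].astype(float);th=w.min()+q*(np.median(w)-w.min())
    n,l,st,c=cv2.connectedComponentsWithStats((w<th).astype(np.uint8),connectivity=4)
    i=min(range(1,n),key=lambda i:np.hypot(*(c[i]-r))); return c[i]+[x-r,y-r],st[i,4]
sc=[dark(*p,6)[0] for p in((268,84),(368,196),(261,283),(163,190))]
P=onz(d,sc,.038);print(P.round(4)); C=P.mean(0)
print("centre",C.round(4),"diag yaws",np.degrees([np.arctan2(*(P[1]-P[0])[1::-1]),np.arctan2(*(P[2]-P[3])[1::-1])]),[np.linalg.norm(P[i]-P[i-1]).round(4) for i in range(4)])
b=dark(216,241,7);print("bush",b,onz(d,[b[0]],.052).round(4))
o=dark(291,219,14);print("opening",o,onz(d,[o[0]],.036).round(4),onz(d,[o[0]],.03).round(4))
print("hub",onz(d,[(264,192)],.036).round(4))
cs=cv2.HoughCircles(cv2.resize(g[130:175,240:290],None,fx=4,fy=4,interpolation=cv2.INTER_CUBIC),cv2.HOUGH_GRADIENT,1,8,param1=80,param2=12,minRadius=18,maxRadius=45)
print(cs[0][:6]/4+[240,130,0]*np.ones(3) if cs is not None else 0)
i=d["image"];np.set_printoptions(linewidth=200);print(g[136:172:2,252:280:2])
```

```text
[[ 0.6803  0.0216  0.038 ]
 [ 0.6685 -0.1302  0.038 ]
 [ 0.5165 -0.1186  0.038 ]
 [ 0.5312  0.0343  0.038 ]]
centre [ 0.5991 -0.0482  0.038 ] diag yaws [-94.47151113 -95.50755276] [np.float64(0.1497), np.float64(0.1522), np.float64(0.1524), np.float64(0.1536)]
bush (array([215.55555556, 238.63888889]), np.int32(36)) [[ 0.5312 -0.0422  0.052 ]]
opening (array([291.25098039, 219.46666667]), np.int32(255)) [[ 0.5962 -0.0909  0.036 ]] [[ 0.5948 -0.093   0.03  ]]
hub [[ 0.599  -0.0483  0.036 ]]
0
[[ 86  93  97 103 110 115 115 114 112 108 102 100  96  86]
 [118 119 118 119 116 115 115 119 121 120 118 120 120 119]
 [118 122 119 115  92  93  94 105 110 120 122 124 122 123]
 [ 90  95  94  93  98  99 100 100 102 110 122 123 124 123]
 [ 70  69  65  75  71  63  61  74  96 102 115 120 120 121]
 [ 68  66  58  55  51  50  49  58  74  99 109 120 119 118]
 [ 68  65  57  53  51  52  51  55  65  95 109 119 121 120]
 [ 68  68  58  54  49  53  51  57  65  80 108 124 123 122]
 [ 73  70  63  53  53  68  80  83  74  82 112 122 122 122]
 [103  97 100  62  81  98 104 108 101  89 117 120 120 121]
 [119 119 115  82  97 101 106 109 108 106 114 121 120 121]
 [117 116 111  90  98 102 105 105 106 110 112 119 118 119]
 [119 119 116  96  98 103 102 102 105 108 115 119 119 120]
 [119 120 119 106  99 100 100 102 104 108 117 119 120 121]
 [117 117 118 114 103  98  98 102 105 115 119 118 119 118]
 [116 117 117 117 116 111 109 112 116 117 117 117 117 118]
 [117 118 118 119 117 118 118 117 119 118 119 119 119 120]
 [118 117 120 120 119 120 120 119 119 119 119 119 120 121]]
```

Run:
```python
from h import *
d=np.load("w1.npy",allow_pickle=True).item()
print(onz(d,[(265,159)],.091),onz(d,[(262,146)],.036))
C=np.array([.5988,-.0490]);P=np.array([.6305,-.0165])
for q in (P,onz(d,[(265,159)],.091)[0,:2]): print(np.linalg.norm(q-C),np.degrees(np.arctan2(*(q-C)[::-1])))
```

```text
[[ 0.63251223 -0.01726077  0.091     ]] [[ 0.63284582 -0.0142457   0.036     ]]
0.045399779735148464 45.713929148885654
0.04630219195829069 43.27336965231435
```

Run:
```python
from h import *
plan((.632,-.017,.12,-46.5),(.632,-.017,.068,-46.5))
```

```text
rows>=3 [0.0532 0.0084 0.2015] [ 0.0005 -0.0003 -0.0078]
rows>=4 [0.0531 0.0083 0.3055] [ 0.0005 -0.0003 -0.0078]
```

>>> {"op": "arm_command", "data": {
  "commands": [0, 0.053, 0.008, 0.12, 0, 0, -0.008, 0, 0.053, 0.008, 0.2, 0, 0, -0.008, 0, 0.053, 0.008, 0.2, 0, 0, -0.008, 0, 0.053, 0.008, 0.2, 0, 0, -0.008, 0, 0.053, 0.008, 0.2, 0, 0, -0.008, 0, 0.053, 0.008, 0.24, 0, 0, -0.008, 0, 0.053, 0.008, 0.28, 0, 0, -0.008, 0, 0.053, 0.008, 0.305, 0, 0, -0.008, 0, 0.053, 0.008, 0.305, 0, 0, -0.008],
  "newtons": 20
}}

```text
time_s: 3.15
position: [0.6317, -0.0172, 0.0682]
tool_rot: [[0.725, 0.688, 0.001], [0.688, -0.725, -0.0], [0.001, 0.001, -1.0]]
ft_force: [-1.2, -0.3, -1.0]
grip_width: 0.0424
gripper_force: 0.0
```

>>> {"op": "arm_command", "data": {
  "commands": [0.4, 0, 0, 0, 0, 0, 0, 0.6, 0, 0, 0, 0, 0, 0, 0.7, 0, 0, 0, 0, 0, 0, 0.8, 0, 0, 0, 0, 0, 0, 0.9, 0, 0, 0, 0, 0, 0, 1, 0, 0, 0, 0, 0, 0, 1, 0, 0, 0, 0, 0, 0],
  "newtons": 20
}}

```text
time_s: 3.73
position: [0.6324, -0.0169, 0.0693]
tool_rot: [[0.725, 0.689, 0.003], [0.689, -0.725, -0.001], [0.002, 0.003, -1.0]]
ft_force: [-2.4, 0.3, 7.4]
grip_width: 0.0114
gripper_force: 19.5
```

```bash
cat >> h.py <<'E'
C=np.array([.5988,-.049])
def arc(angs,z,r=.0463,off=0):
    "post world angles (deg) -> rows"
    plan(*[(C[0]+r*np.cos(np.radians(a)),C[1]+r*np.sin(np.radians(a)),z,a-90+off) for a in angs])
E
python3 - <<'E'
from h import *
arc(np.linspace(43.7,85,11)[1:],.068)
E
```

```text
rows>=1 [-0.0005 -0.0067  0.0025] [ 0.0013 -0.0009 -0.0359]
rows>=2 [-0.0013 -0.0133  0.0025] [ 0.0013 -0.0008 -0.0703]
rows>=2 [-0.0025 -0.0199  0.0025] [ 0.0013 -0.0008 -0.1048]
rows>=3 [-0.0042 -0.0263  0.0025] [ 0.0013 -0.0007 -0.1392]
rows>=3 [-0.0063 -0.0326  0.0025] [ 0.0014 -0.0007 -0.1736]
rows>=4 [-0.0089 -0.0388  0.0024] [ 0.0014 -0.0006 -0.208 ]
rows>=5 [-0.012  -0.0447  0.0024] [ 0.0014 -0.0006 -0.2424]
rows>=5 [-0.0154 -0.0504  0.0024] [ 0.0014 -0.0005 -0.2768]
rows>=6 [-0.0193 -0.0559  0.0024] [ 0.0015 -0.0005 -0.3113]
rows>=6 [-0.0235 -0.061   0.0024] [ 0.0015 -0.0004 -0.3457]
```

>>> {"op": "arm_command", "data": {
  "commands": [1, -0.0005, -0.0067, 0, 0, 0, -0.035, 1, -0.0013, -0.0133, 0, 0, 0, -0.07, 1, -0.0025, -0.02, 0, 0, 0, -0.105, 1, -0.004, -0.026, 0, 0, 0, -0.139, 1, -0.006, -0.033, 0, 0, 0, -0.174, 1, -0.009, -0.039, 0, 0, 0, -0.208, 1, -0.012, -0.045, 0, 0, 0, -0.242, 1, -0.0155, -0.0505, 0, 0, 0, -0.277, 1, -0.0195, -0.056, 0, 0, 0, -0.311, 1, -0.0235, -0.061, 0, 0, 0, -0.346, 1, -0.0235, -0.061, 0, 0, 0, -0.346]
}}

```text
time_s: 4.65
position: [0.6035, -0.0029, 0.0693]
tool_rot: [[0.083, 0.997, 0.006], [0.997, -0.083, -0.001], [-0.0, 0.006, -1.0]]
ft_force: [1.7, 1.3, 7.4]
grip_width: 0.0117
gripper_force: 20.1
```

Run:
```python
from h import *
s=env.observe();q=s["position"][:2]-C;print(s["ft_force"],np.linalg.norm(q),np.degrees(np.arctan2(*q[::-1])))
d=cam("top");a=crop(d["image"][:,:,::-1],295,122,90,90,4)
e=cam("scene");b=crop(e["image"][:,:,::-1],145,100,90,90,4)
cv2.imwrite("pics/c2.png",np.hstack([a,b]))
```

```text
[1.6562062  1.29225748 7.36853803] 0.04630023213456638 84.11185919422044
```

View pics/c2.png

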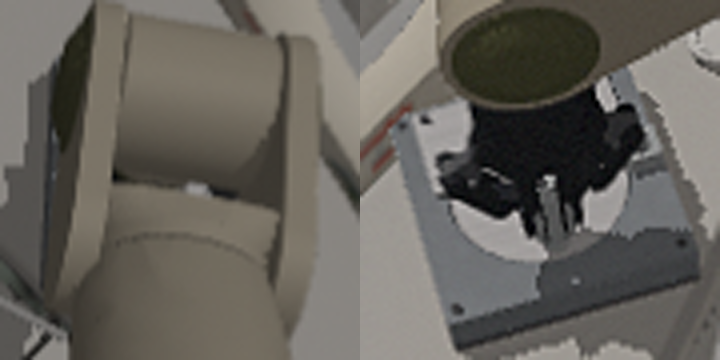

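The scene crop shows the post between the fingers at the unit's -x side, as wanted. Release and rise.

>>> {"op": "arm_command", "data": {
  "commands": [0.4, 0, 0, 0, 0, 0, 0, 0.2, 0, 0, 0, 0, 0, 0, 0, 0, 0, 0, 0, 0, 0, 0, 0, 0, 0, 0, 0, 0, 0, 0, 0, -0.06, 0, 0, 0, 0, 0, 0, -0.14, 0, 0, 0, -1, 0, 0, -0.22, 0, 0, 0, -1, 0, 0, -0.3, 0, 0, 0, -1, 0, 0, -0.3, 0, 0, 0, -1, 0, 0, -0.3, 0, 0, 0]
}}

```text
time_s: 5.58
position: [0.6027, -0.0029, 0.2192]
tool_rot: [[0.087, 0.996, 0.005], [0.996, -0.087, -0.001], [-0.001, 0.005, -1.0]]
ft_force: [0.3, 0.8, -1.0]
grip_width: 0.0853
gripper_force: 0.0
```

Run:
```python
from h import *
print(env.observe()["position"])
d=cam("wrist");np.save("w2.npy",d,allow_pickle=True);print(proj(d,[.527,-.043,.052]),proj(d,[.603,-.003,.091]),proj(d,[.595,-.091,.0435]))
cv2.imwrite("pics/w2.png",crop(d["image"][:,:,::-1],100,50,312,260,2))
plan((.56,-.04,.22,-5),)
```

```text
[ 0.60268914 -0.00288113  0.21920007]
[[188.12986533 222.75539852]] [[258.86061756 190.35509347]] [[258.33390414 255.1733491 ]]
rows>=2 [-0.0815 -0.0772 -0.0058] [0.0002 0.     0.0003]
```

View pics/w2.png

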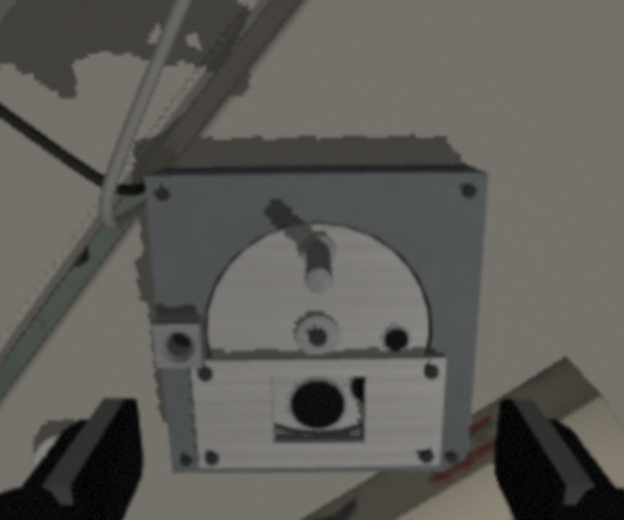

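The wrist view shows the 30 mm opening whole in mid-window (crop (318,403)), post at (318,280), bush hole at crop (181,347), i.e. pixel (190.5,223.5). Take a second wrist view nearer the bush for its height and place.

>>> {"op": "arm_command", "data": {
  "commands": [-1, -0.08, -0.08, 0, 0, 0, 0, -1, -0.08, -0.14, 0, 0, 0, 0, -1, -0.08, -0.14, 0, 0, 0, 0, -1, -0.08, -0.14, 0, 0, 0, 0]
}}

```text
time_s: 5.97
position: [0.5269, -0.0366, 0.2155]
tool_rot: [[0.088, 0.996, -0.004], [0.996, -0.088, 0.001], [0.001, -0.004, -1.0]]
ft_force: [0.2, -0.4, 1.0]
grip_width: 0.0853
gripper_force: 0.0
```

```bash
cat >> h.py <<'E'
def dark(d,x,y,r,q=.5):
    "sub-pixel centre of the dark blob nearest (x,y)"
    g=cv2.cvtColor(d["image"],cv2.COLOR_RGB2GRAY)
    w=cv2.resize(g[y-r:y+r+1,x-r:x+r+1],None,fx=4,fy=4,interpolation=cv2.INTER_CUBIC).astype(float);th=w.min()+q*(np.median(w)-w.min())
    n,l,st,c=cv2.connectedComponentsWithStats((w<th).astype(np.uint8),connectivity=4)
    i=min([i for i in range(1,n) if st[i,4]>30],key=lambda i:np.hypot(*(c[i]-4*r-1.5)))
    return (c[i]-1.5)/4+[x-r,y-r],st[i,2:]/4
E
python3 - <<'E'
from h import *
d=cam("wrist");np.save("w3.npy",d,allow_pickle=True);print(d["origin"],proj(d,[.527,-.043,.052]))
c=np.load("w2.npy",allow_pickle=True).item()
u,v=proj(d,[.529,-.043,.052])[0].round().astype(int)
b1=dark(c,190,223,8);b2=dark(d,u,v,8);print(b1,b2)
print(meet(c,b1[0],d,b2[0]),onz(c,[b1[0]],.052),onz(d,[b2[0]],.052))
cv2.imwrite("pics/w3.png",np.hstack([crop(c["image"][:,:,::-1],160,195,60,60,6),crop(d["image"][:,:,::-1],u-30,v-30,60,60,6)]))
print(u,v)
sc=[dark(c,100+x//2,50+y//2,6)[0] for x,y in((162,192),(469,190),(451,457),(186,460))]
P=onz(c,sc,.038);print(P.round(4),P.mean(0),[np.degrees(np.arctan2(*(P[i]-P[j])[1::-1])) for i,j in((3,0),(2,1))])
E
```

```text
[0.53377816 0.03949871 0.33940333] [[260.57543946 186.1713486 ]]
(array([189.88108273, 220.18552311]), array([  9.75,   7.25, 205.5 ])) (array([260.91777063, 184.30611279]), array([ 11.5 ,   9.  , 330.25]))
(array([ 0.52733112, -0.04311915,  0.04494733]), np.float64(3.595579416778689e-05)) [[ 0.52924494 -0.0403415   0.052     ]] [[ 0.52749233 -0.04115709  0.052     ]]
263 186
[[ 0.5283  0.0332  0.038 ]
 [ 0.6803  0.0216  0.038 ]
 [ 0.6686 -0.1306  0.038 ]
 [ 0.5166 -0.119   0.038 ]] [ 0.59843544 -0.04870317  0.038     ] [np.float64(-94.40561277215976), np.float64(-94.36554823197801)]
```

View pics/w3.png

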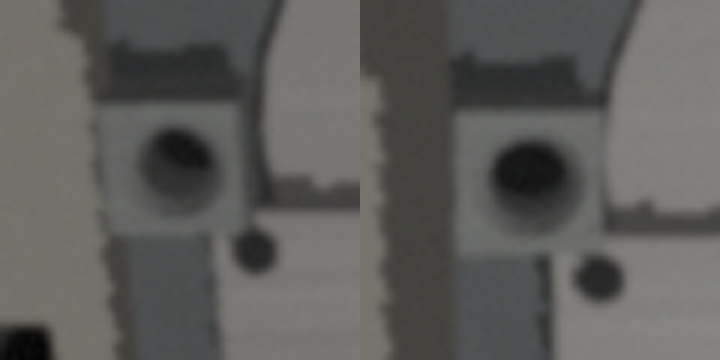

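The crops show the bush mouth as a full circle: left at crop (181,171), pixel (189.8,223.1); right at (175,186), pixel (261.8,186.7). The blob found only the hole's dark inside, so I use these rim centres.

Run:
```python
from h import *
c,d=[np.load(f"w{i}.npy",allow_pickle=True).item() for i in(2,3)]
print(meet(c,(189.8,223.1),d,(261.6,186.5)),onz(c,[(189.8,223.1)],.052),onz(d,[(261.6,186.5)],.052))
a=np.radians(-94.4);uy=np.array([-np.sin(a),np.cos(a)]);print(np.array([.5984,-.0487])-.072*uy)
plan((.527,-.037,.36,-5),(.51,.20,.36,-5),(.51,.30,.24,-5))
```

```text
(array([ 0.52798944, -0.04423086,  0.04979216]), np.float64(0.00037069792226893426)) [[ 0.52865574 -0.04352501  0.052     ]] [[ 0.52796162 -0.04341678  0.052     ]]
[ 0.5266122  -0.04317623]
rows>=4 [-0.0008 -0.0035 -0.2877] [-0.0008 -0.0002 -0.    ]
rows>=7 [ 0.4685 -0.0787 -0.2874] [-0.0008 -0.0002 -0.    ]
rows>=9 [ 0.6676 -0.0957 -0.0473] [-0.0008 -0.0002 -0.    ]
```

>>> {"op": "arm_command", "data": {
  "commands": [-1, 0, 0, -0.08, 0, 0, 0, -1, 0, 0, -0.16, 0, 0, 0, -1, 0, 0, -0.24, 0, 0, 0, -1, 0.02, 0, -0.288, 0, 0, 0, -1, 0.468, -0.079, -0.288, 0, 0, 0, -1, 0.468, -0.079, -0.288, 0, 0, 0, -1, 0.468, -0.079, -0.288, 0, 0, 0, -1, 0.468, -0.079, -0.288, 0, 0, 0, -1, 0.468, -0.079, -0.288, 0, 0, 0, -1, 0.468, -0.079, -0.288, 0, 0, 0, -1, 0.668, -0.096, -0.048, 0, 0, 0, -1, 0.668, -0.096, -0.048, 0, 0, 0]
}}

```text
time_s: 7.02
position: [0.511, 0.2558, 0.2969]
tool_rot: [[0.085, 0.996, 0.004], [0.996, -0.085, 0.001], [0.001, 0.004, -1.0]]
ft_force: [1.2, 0.1, -0.3]
grip_width: 0.0856
gripper_force: 0.0
```

>>> {"op": "arm_command", "data": {
  "commands": [-1, 0, 0, 0, 0, 0, 0, -1, 0, 0, 0, 0, 0, 0]
}}

```text
time_s: 7.18
position: [0.5101, 0.2548, 0.295]
tool_rot: [[0.084, 0.996, -0.004], [0.996, -0.084, -0.001], [-0.001, -0.004, -1.0]]
ft_force: [0.2, -0.6, -1.1]
grip_width: 0.0855
gripper_force: 0.0
```

Run:
```python
from h import *
print(env.observe()["position"])
d=cam("wrist");np.save("w4.npy",d,allow_pickle=True);print(proj(d,[.5093,.3143,.088]),proj(d,[.5093,.3143,.046]))
g=cv2.cvtColor(d["image"],cv2.COLOR_RGB2GRAY)
u,v=proj(d,[.5093,.3143,.088])[0].round().astype(int)
b=dark(d,u,v,25);print(b)
cv2.imwrite("pics/w4.png",np.hstack([crop(d["image"][:,:,::-1],u-40,v-40,80,80,5),d["image"][:384,56:456,::-1][:400].copy()[:384] if 0 else cv2.resize(d["image"][:,:,::-1],(390,400))]))
```

```text
[0.51005332 0.25479908 0.29504361]
[[254.34683895 113.93139747]] [[254.97430453 112.00067534]]
(array([255.48954913, 109.65044835]), array([ 18.25,  19.  , 989.75]))
```

View pics/w4.png

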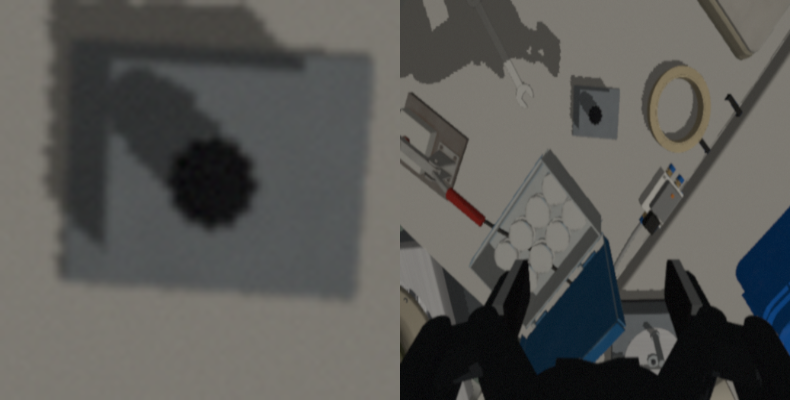

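The wrist view shows the pin handle end-on at (255.5,109.7) on the stand block, with the lid and tape well clear. Next a closer view for the second ray.

Run:
```python
from h import *
d=np.load("w4.npy",allow_pickle=True).item();print(onz(d,[(255.5,109.65)],.088))
plan((.51,.314,.2,-5))
```

```text
[[0.51087938 0.31854702 0.088     ]]
rows>=3 [ 0.1197 -0.0115  0.1937] [-0.0002  0.0002  0.0009]
```

>>> {"op": "arm_command", "data": {
  "commands": [-0.3, 0.12, -0.01, 0.1, 0, 0, 0, -0.3, 0.12, -0.01, 0.19, 0, 0, 0, -0.3, 0.12, -0.01, 0.19, 0, 0, 0, -0.3, 0.12, -0.01, 0.19, 0, 0, 0, -0.3, 0.12, -0.01, 0.19, 0, 0, 0]
}}

```text
time_s: 7.65
position: [0.511, 0.3131, 0.2029]
tool_rot: [[0.087, 0.996, 0.0], [0.996, -0.087, -0.0], [-0.0, 0.0, -1.0]]
ft_force: [0.9, -0.5, 1.3]
grip_width: 0.0555
gripper_force: 0.0
```

Run:
```python
from h import *
print(env.observe()["position"])
c=np.load("w4.npy",allow_pickle=True).item()
d=cam("wrist");np.save("w5.npy",d,allow_pickle=True)
p=proj(d,[[.5105,.317,.088],[.5105,.317,.05]]);print(p)
hsv=cv2.cvtColor(d["image"],cv2.COLOR_RGB2GRAY); u,v=p.mean(0).round().astype(int)
m=(hsv[v-50:v+50,u-50:u+50]<35).astype(np.uint8)
n,l,st,ce=cv2.connectedComponentsWithStats(m)
for i in range(1,n):
    if st[i,4]>60: print(st[i]+[u-50,v-50,0,0,0],ce[i]+[u-50,v-50])
cv2.imwrite("pics/w5.png",crop(d["image"][:,:,::-1],u-50,v-50,100,100,5))
```

```text
[0.51095951 0.31308166 0.20290368]
[[258.19620595 190.49728793]
 [258.26811088 178.54975434]]
[248 169  22  30 509] [258.87229862 183.95481336]
```

View pics/w5.png

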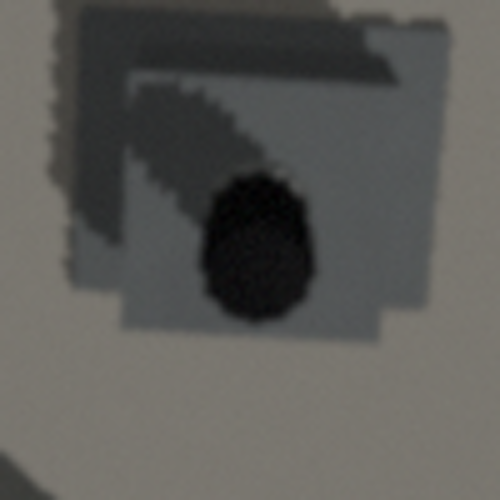

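The handle fills (248–270, 169–199); its top disc is centred near (259,187.5).

Run:
```python
from h import *
c,d=[np.load(f"w{i}.npy",allow_pickle=True).item() for i in(4,5)]
print(meet(c,(255.5,109.7),d,(259,187.7)),onz(d,[(259,187.7)],.088),onz(d,[(258.5,184)],.069))
plan((.5105,.3185,.12,-5),(.5105,.3185,.0705,-5))
```

```text
(array([0.51104673, 0.31836761, 0.08482567]), np.float64(0.0004539885291167172)) [[0.51135237 0.31929459 0.088     ]] [[0.51073885 0.31708635 0.069     ]]
rows>=3 [ 0.0107 -0.0036  0.169 ] [ 0.0015 -0.0005 -0.    ]
rows>=4 [ 0.0106 -0.0039  0.268 ] [ 0.0015 -0.0005 -0.    ]
```

>>> {"op": "arm_command", "data": {
  "commands": [-0.3, 0.011, -0.004, 0.08, 0, 0, 0, -0.3, 0.011, -0.004, 0.16, 0, 0, 0, -0.3, 0.011, -0.004, 0.2, 0, 0, 0, -0.3, 0.011, -0.004, 0.23, 0, 0, 0, -0.3, 0.011, -0.004, 0.262, 0, 0, 0, -0.3, 0.011, -0.004, 0.262, 0, 0, 0, -0.3, 0.011, -0.004, 0.262, 0, 0, 0]
}}

```text
time_s: 8.28
position: [0.5102, 0.3188, 0.0733]
tool_rot: [[0.088, 0.996, 0.003], [0.996, -0.088, 0.001], [0.001, 0.003, -1.0]]
ft_force: [0.1, -1.2, 0.6]
grip_width: 0.0558
gripper_force: 0.0
```

>>> {"op": "arm_command", "data": {
  "commands": [0.2, 0, 0, 0, 0, 0, 0, 0.4, 0, 0, 0, 0, 0, 0, 0.6, 0, 0, 0, 0, 0, 0, 0.8, 0, 0, 0, 0, 0, 0, 1, 0, 0, 0, 0, 0, 0, 1, 0, 0, 0, 0, 0, 0],
  "newtons": 30
}}

```text
time_s: 8.78
position: [0.5101, 0.3194, 0.0726]
tool_rot: [[0.086, 0.996, 0.004], [0.996, -0.086, 0.001], [0.001, 0.004, -1.0]]
ft_force: [3.9, -1.9, 6.8]
grip_width: 0.0172
gripper_force: 29.6
```

>>> {"op": "arm_command", "data": {
  "commands": [1, 0, 0, -0.03, 0, 0, 0, 1, 0, 0, -0.08, 0, 0, 0, 1, 0, 0, -0.16, 0, 0, 0, 1, 0, 0, -0.24, 0, 0, 0, 1, 0, 0, -0.32, 0, 0, 0, 1, 0, 0, -0.4, 0, 0, 0, 1, 0, 0, -0.48, 0, 0, 0, 1, 0, 0, -0.56, 0, 0, 0, 1, 0, 0, -0.58, 0, 0, 0, 1, 0, 0, -0.58, 0, 0, 0]
}}

```text
time_s: 9.62
position: [0.5086, 0.3195, 0.3645]
tool_rot: [[0.086, 0.996, 0.005], [0.996, -0.086, 0.002], [0.003, 0.005, -1.0]]
ft_force: [-0.1, -0.2, -1.6]
grip_width: 0.0176
gripper_force: 29.7
```

Run:
```python
from h import *
s=env.observe();print(s["position"],s["ft_force"],s["grip_width"])
plan((.527,-.02,.36,-5),(.527,-.043,.16,-5))
```

```text
[0.50858887 0.3195086  0.3644935 ] [-0.12825986 -0.19149552 -1.5991732 ] 0.017627585895066238
rows>=9 [-0.6734  0.0951  0.0076] [ 0.0025 -0.0013  0.0005]
rows>=10 [-0.7203  0.097   0.4075] [ 0.0025 -0.0013  0.0005]
```

>>> {"op": "arm_command", "data": {
  "commands": [1, -0.673, 0.095, 0, 0, 0, 0, 1, -0.673, 0.095, 0, 0, 0, 0, 1, -0.673, 0.095, 0, 0, 0, 0, 1, -0.673, 0.095, 0, 0, 0, 0, 1, -0.673, 0.095, 0, 0, 0, 0, 1, -0.673, 0.095, 0, 0, 0, 0, 1, -0.673, 0.095, 0, 0, 0, 0, 1, -0.673, 0.095, 0, 0, 0, 0, 1, -0.673, 0.095, 0, 0, 0, 0, 1, -0.72, 0.097, 0.05, 0, 0, 0, 1, -0.72, 0.097, 0.1, 0, 0, 0]
}}

```text
time_s: 10.53
position: [0.5254, -0.0464, 0.3091]
tool_rot: [[0.09, 0.996, -0.001], [0.996, -0.09, -0.0], [-0.001, -0.001, -1.0]]
ft_force: [0.9, -0.3, -1.9]
grip_width: 0.0176
gripper_force: 29.8
```

Run:
```python
from h import *
plan((.527,-.043,.152,-5))
```

```text
rows>=4 [0.0073 0.003  0.3142] [-0.0006  0.0003 -0.0011]
```

>>> {"op": "arm_command", "data": {
  "commands": [1, 0.004, 0.003, 0.08, 0, 0, 0, 1, 0.004, 0.003, 0.16, 0, 0, 0, 1, 0.004, 0.003, 0.24, 0, 0, 0, 1, 0.004, 0.003, 0.314, 0, 0, 0, 1, 0.004, 0.003, 0.314, 0, 0, 0, 1, 0.004, 0.003, 0.314, 0, 0, 0, 1, 0.004, 0.003, 0.314, 0, 0, 0]
}}

```text
time_s: 11.12
position: [0.528, -0.0417, 0.1555]
tool_rot: [[0.086, 0.996, 0.002], [0.996, -0.086, -0.0], [-0.0, 0.002, -1.0]]
ft_force: [-0.6, -0.6, -0.9]
grip_width: 0.0172
gripper_force: 29.7
```

Run:
```python
from h import *
s=env.observe();p=s["position"];print(p)
d=cam("wrist");np.save("w6.npy",d,allow_pickle=True)
print("tip",proj(d,p+[0,0,-.0626]),"bush",proj(d,[.5277,-.0434,.052]))
cv2.imwrite("pics/w6.png",crop(d["image"][:,:,::-1],185,140,150,150,4))
```

```text
[ 0.5280381  -0.04171381  0.15551886]
tip [[259.14800178 219.56871802]] bush [[258.76601868 201.59985283]]
```

View pics/w6.png

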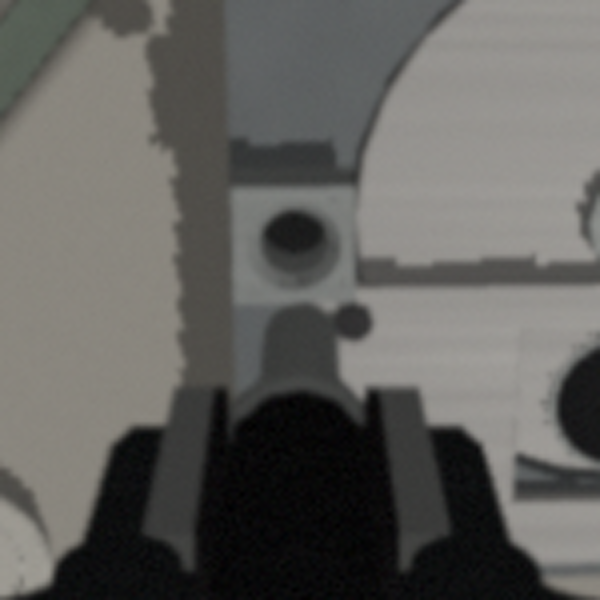

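The view shows the pin's shank tip at crop (301,303) and the bush mouth at crop (295,247); the tip sits about 1 mm to the +x side and otherwise lines up after projection. I've used my ten views, so I'll go on by force and numbers: descend to just above the mouth.

>>> {"op": "arm_command", "data": {
  "commands": [1, 0, -0.002, 0.03, 0, 0, 0, 1, 0, -0.002, 0.06, 0, 0, 0, 1, 0, -0.002, 0.072, 0, 0, 0, 1, 0, -0.002, 0.072, 0, 0, 0, 1, 0, -0.002, 0.072, 0, 0, 0, 1, 0, -0.002, 0.072, 0, 0, 0]
}}

```text
time_s: 11.67
position: [0.5271, -0.0418, 0.1194]
tool_rot: [[0.086, 0.996, 0.002], [0.996, -0.086, -0.001], [-0.0, 0.002, -1.0]]
ft_force: [0.0, 0.2, -2.3]
grip_width: 0.0168
gripper_force: 29.8
```

Run:
```python
from h import *
s=env.observe();p=s["position"];print(p,s["ft_force"])
d=cam("wrist");np.save("w7.npy",d,allow_pickle=True)
print("tip",proj(d,p+[0,0,-.0626]),"bush",proj(d,[.5275,-.0433,.052]))
g=cv2.cvtColor(d["image"],cv2.COLOR_RGB2GRAY);np.set_printoptions(linewidth=220)
print(np.arange(236,286,2));
for v in range(186,232,2): print(v,g[v,236:286:2])
```

```text
[ 0.52712004 -0.04177506  0.11940338] [ 0.02835915  0.1882623  -2.26581525]
tip [[259.07519399 219.54931334]] bush [[259.81638911 218.87120691]]
[236 238 240 242 244 246 248 250 252 254 256 258 260 262 264 266 268 270 272 274 276 278 280 282 284]
186 [ 81  80  72  62  77  88 100  99 100  99 100 100 100  95  94  95  95  97  99 100 100  94  69 129 151]
188 [ 81  81  72  56  56  66  90  80  78  78  78  78  75  62  62  62  61  69 101 101  99  86  90 146 151]
190 [ 82  82  72  58  56  56  61  56  57  56  58  58  57  55  55  57  57  65  96 100  99  71 119 151 151]
192 [ 80  81  75  57  57  56  57  56  57  58  57  57  57  56  56  56  57  57  90 101  97  68 132 152 152]
194 [ 81  80  74  58  58  58  58  58  58  58  58  59  58  59  58  59  58  58  81  93  88  73 138 152 152]
196 [ 82  81  74  62  64  63  65  67  65  65  64  64  64  64  64  64  65  64  66  66  66  81 144 152 152]
198 [ 80  80  74  61  65  65  65  65  63  64  64  63  63  63  64  64  62  63  63  63  61  90 148 152 153]
200 [ 81  82  76  64  64  63  62  64  61  67  69  69  68  69  68  68  68  70  72  71  73 105 152 155 154]
202 [
[... 884 characters left out ...]
 59  61  60  62  63  62  62  65  78  93 126 129 126 149 151 149]
220 [ 82  82  84 119 130 123 118  97  64  60  62  62  62  63  64  63  68  82  91 125 126 110 143 142 127]
222 [ 80  81  82 115 129 124 116 106  65  61  61  62  65  63  61  64  70  85 101 128 123  83  91  90  87]
224 [ 82  81  83 119 129 128 116  98  63  62  61  63  64  62  63  65  69  88 119 131 124  73  82  84  84]
226 [ 82  82  83 119 130 131 125  92  62  62  61  62  64  63  60  63  68 106 131 132 124  70  80  83  83]
228 [ 81  81  83 118 131 132 130  97  62  62  63  64  62  63  62  62  74 120 133 133 125  85  81  84  85]
230 [ 81  81  83 115 127 127 127  92  63  62  62  61  62  63  64  63  71 118 129 129 129 130 133 138 138]
```

>>> {"op": "arm_command", "data": {
  "commands": [1, 0.001, 0.001, 0.002, 0, 0, 0, 1, 0.001, 0.001, 0.004, 0, 0, 0, 1, 0.001, 0.001, 0.006, 0, 0, 0, 1, 0.001, 0.001, 0.008, 0, 0, 0, 1, 0.001, 0.001, 0.01, 0, 0, 0, 1, 0.001, 0.001, 0.012, 0, 0, 0, 1, 0.001, 0.001, 0.013, 0, 0, 0, 1, 0.001, 0.001, 0.014, 0, 0, 0]
}}

```text
time_s: 12.38
position: [0.527, -0.0412, 0.1109]
tool_rot: [[0.086, 0.996, -0.0], [0.996, -0.086, 0.0], [0.0, -0.0, -1.0]]
ft_force: [-0.3, 0.9, -1.2]
grip_width: 0.0169
gripper_force: 29.8
```

Tip is nominally 3.7 mm below the mouth with no contact force. Continue slowly.

>>> {"op": "arm_command", "data": {
  "commands": [1, 0, 0, 0.003, 0, 0, 0, 1, 0, 0, 0.006, 0, 0, 0, 1, 0, 0, 0.009, 0, 0, 0, 1, 0, 0, 0.012, 0, 0, 0, 1, 0, 0, 0.014, 0, 0, 0, 1, 0, 0, 0.014, 0, 0, 0]
}}

```text
time_s: 12.88
position: [0.5269, -0.0411, 0.1038]
tool_rot: [[0.086, 0.996, -0.0], [0.996, -0.086, 0.0], [0.0, -0.0, -1.0]]
ft_force: [0.0, 0.3, -0.4]
grip_width: 0.0174
gripper_force: 29.8
```

>>> {"op": "arm_command", "data": {
  "commands": [1, 0, 0, 0.003, 0, 0, 0, 1, 0, 0, 0.006, 0, 0, 0, 1, 0, 0, 0.009, 0, 0, 0, 1, 0, 0, 0.012, 0, 0, 0, 1, 0, 0, 0.015, 0, 0, 0, 1, 0, 0, 0.017, 0, 0, 0, 1, 0, 0, 0.017, 0, 0, 0]
}}

```text
time_s: 13.47
position: [0.5269, -0.0412, 0.0953]
tool_rot: [[0.086, 0.996, -0.0], [0.996, -0.086, 0.0], [0.0, -0.0, -1.0]]
ft_force: [-0.7, -0.1, -1.6]
grip_width: 0.0168
gripper_force: 29.8
```

>>> {"op": "arm_command", "data": {
  "commands": [1, 0, 0, 0.001, 0, 0, 0, 1, 0, 0, 0.002, 0, 0, 0, 1, 0, 0, 0.003, 0, 0, 0, 1, 0, 0, 0.004, 0, 0, 0, 1, 0, 0, 0.005, 0, 0, 0]
}}

```text
time_s: 13.88
position: [0.527, -0.0412, 0.093]
tool_rot: [[0.086, 0.996, 0.0], [0.996, -0.086, -0.0], [-0.0, 0.0, -1.0]]
ft_force: [-0.1, 0.6, -1.0]
grip_width: 0.0169
gripper_force: 29.8
```

>>> {"op": "arm_command", "data": {
  "commands": [0.7, 0, 0, 0, 0, 0, 0, 0.5, 0, 0, 0, 0, 0, 0, 0.2, 0, 0, 0, 0, 0, 0, 0, 0, 0, 0, 0, 0, 0, 0, 0, 0, 0, 0, 0, 0, 0, 0, 0, -0.05, 0, 0, 0, 0, 0, 0, -0.12, 0, 0, 0, 0, 0, 0, -0.2, 0, 0, 0, 0, 0, 0, -0.2, 0, 0, 0, 0, 0, 0, -0.2, 0, 0, 0]
}}

```text
time_s: 14.72
position: [0.5277, -0.0413, 0.195]
tool_rot: [[0.086, 0.996, 0.005], [0.996, -0.086, -0.001], [-0.001, 0.005, -1.0]]
ft_force: [0.5, -1.0, -0.9]
grip_width: 0.0429
gripper_force: 0.0
```

```bash
cat >> h.py <<'E'
def handle(n,P=None,r=25,th=38):
    "bbox of the black handle near the bush"
    d=cam(n);g=cv2.cvtColor(d["image"],cv2.COLOR_RGB2GRAY);pts=proj(d,[[.527,-.0435,z] for z in(.069,.088,.108)])
    u,v=pts.mean(0).round().astype(int);m=(g[v-r:v+r,u-r:u+r]<th).astype(np.uint8)
    n_,l,st,c=cv2.connectedComponentsWithStats(m);out=[]
    for i in range(1,n_):
        if st[i,4]>15: out.append((st[i]+[u-r,v-r,0,0,0]).tolist())
    return pts.round(1).tolist(),out
E
python3 - <<'E'
from h import *
s=env.observe();print(s["position"],s["ft_force"])
for n in("scene","wrist","top"): print(n,handle(n))
d=cam("scene")
for t in(16,30): print(t,proj(d,[[.5275,-.0433,t/1000+z] for z in(.04,.078)]).round(1).tolist())
E
```

```text
[ 0.527676   -0.04134685  0.19496538] [ 0.46746941 -1.01440191 -0.8834295 ]
scene ([[214.4, 131.4], [214.0, 127.1], [213.5, 122.5]], [[198, 102, 4, 7, 19], [210, 122, 8, 13, 80]])
wrist ([[259.4, 194.4], [259.5, 201.7], [259.6, 210.7]], [[249, 183, 26, 34, 658]])
top ([[338.0, 190.1], [339.4, 189.5], [340.9, 188.9]], [[338, 164, 12, 22, 163], [354, 194, 8, 11, 44]])
16 [[214.6, 134.3], [213.7, 125.9]]
30 [[214.3, 131.3], [213.4, 122.6]]
```

Run:
```python
from h import *
np.set_printoptions(linewidth=220)
d=cam("scene");g=cv2.cvtColor(d["image"],cv2.COLOR_RGB2GRAY)
print(np.arange(203,229))
for v in range(112,144): print(v,g[v,203:229])
d=cam("wrist");np.save("w8.npy",d,allow_pickle=True);g=cv2.cvtColor(d["image"],cv2.COLOR_RGB2GRAY)
print(np.arange(240,286,2))
for v in range(172,230,2): print(v,g[v,240:286:2])
```

```text
[203 204 205 206 207 208 209 210 211 212 213 214 215 216 217 218 219 220 221 222 223 224 225 226 227 228]
112 [141 137 145 150 148 150 151 151 150 148 148 146 148 147 148 147 148 148 148 149 149 148 148 148 140 169]
113 [152 154 150 153 154 156 134 133 153 149 148 149 148 148 149 147 148 149 150 149 148 149 150 149 143 109]
114 [150 152 143 137 129 121 112 107 133 152 149 149 149 147 147 147 147 148 149 149 149 149 149 148 149 120]
115 [133 113 121 111 102  74  84 108 118 152 149 148 149 149 149 148 149 149 148 148 146 148 149 148 151 145]
116 [125 158 162 109  85  50  44 112 105 155 150 147 147 147 147 148 149 149 148 148 149 146 146 148 148 152]
117 [ 68  93 168 110 108  33  54 112 105 136 152 150 147 148 147 148 148 148 149 147 149 149 150 149 146 150]
118 [ 36  40 166 109 111 106 107 112 107 106 154 151 149 150 148 149 148 147 148 147 149 148 149 149 149 149]
119 [ 84  76 164 161  58 111 110 110 109 104 134 153 148 148 148 149 149 148 147 148 149 149 149 148 147 149]
120 [157 155 159 162 102 106 110 109 110 110 141 162 158 152 147 149 147 148 148 149 149 149 148 148 148 148]
121 
[... 4761 characters left out ...]
2 144 144 144]
216 [ 72  72  72  75  85  87  88  67  39  26  16  20  22  39  80 130 140 141 141 141 143 142 142]
218 [ 74  73  73  76  86  89  88  87  84  75  63  57  60 113 133 140 140 140 142 140 141 141 142]
220 [ 73  72  72  75  87  89  88  88  88  89  87  74  72 130 140 139 141 140 140 142 141 142 141]
222 [ 71  74  74  74  86  88  90  89  89  89  88  67  67 127 137 137 137 137 138 138 138 138 139]
224 [ 72  74  73  75  86  89  90  87  90  90  89  76  67 127 134 136 135 135 135 137 137 138 139]
226 [ 73  71  73  75  85  88  89  89  90  90  88  83  68 130 137 136 139 138 139 139 138 140 139]
228 [ 73  72  74  75  83  88  87  88  90  88  88  86  75 126 135 135 135 136 137 136 138 138 139]
```

Run:
```python
from h import *
d=cam("scene");w=np.load("w8.npy",allow_pickle=True).item()
def box(g,pts,r=14,th=45):
    u,v=pts.mean(0).round().astype(int);m=(g[v-r:v+r,u-r:u+r]<th).astype(np.uint8)
    n,l,st,c=cv2.connectedComponentsWithStats(m);i=max(range(1,n),key=lambda i:st[i,4]);return (st[i]+[u-r,v-r,0,0,0]),c[i]+[u-r,v-r]
g0=cv2.cvtColor(cv2.imread("pics/scene0.png"),cv2.COLOR_BGR2GRAY)
a=proj(d,[[.511,.3185,z] for z in(.05,.069,.088)]);print("stand",a.round(1).tolist(),box(g0,a))
g1=cv2.cvtColor(d["image"],cv2.COLOR_RGB2GRAY)
for t in(.016,.030):
    a=proj(d,[[.5272,-.0435,t+z] for z in(.04,.059,.078)]);print(t,a.round(1).tolist(),box(g1,a))
print(meet(d,(213.6,124.8),w,(262,206)))
for t in(.016,.030):print(proj(w,[[.5272,-.0435,t+z] for z in(.04,.059,.078)]).round(1).tolist())
```

```text
stand [[277.8, 250.0], [278.3, 247.0], [278.8, 243.9]] (array([274, 241,   8,  12,  76]), array([277.73684211, 246.53947368]))
0.016 [[214.6, 134.3], [214.2, 130.1], [213.8, 125.8]] (array([210, 122,   8,  13,  81]), array([213.80246914, 127.69135802]))
0.03 [[214.3, 131.2], [213.9, 126.9], [213.5, 122.6]] (array([210, 122,   8,  13,  81]), array([213.80246914, 127.69135802]))
(array([ 0.52813585, -0.04183127,  0.10093518]), np.float64(0.0003420796073412472))
[[260.6, 190.5], [260.6, 197.2], [260.7, 205.0]]
[[260.6, 195.4], [260.7, 202.8], [260.8, 211.5]]
```

Run:
```python
from h import *
arc([84.1],.16);arc([84.1],.07)
```

```text
rows>=3 [0.0893 0.1465 0.064 ] [-0.0009 -0.0002  0.0078]
rows>=4 [0.0893 0.1469 0.244 ] [-0.0009 -0.0002  0.0078]
```

>>> {"op": "arm_command", "data": {
  "commands": [0, 0.089, 0.147, 0, 0, 0, 0.008, 0, 0.089, 0.147, 0, 0, 0, 0.008, 0, 0.089, 0.147, 0.06, 0, 0, 0.008, 0, 0.089, 0.147, 0.12, 0, 0, 0.008, 0, 0.089, 0.147, 0.17, 0, 0, 0.008, 0, 0.089, 0.147, 0.21, 0, 0, 0.008, 0, 0.089, 0.147, 0.25, 0, 0, 0.008, 0, 0.089, 0.147, 0.25, 0, 0, 0.008],
  "newtons": 20
}}

```text
time_s: 15.73
position: [0.6021, -0.0028, 0.0638]
tool_rot: [[0.103, 0.995, -0.008], [0.995, -0.103, 0.002], [0.001, -0.008, -1.0]]
ft_force: [-0.5, -0.4, -0.9]
grip_width: 0.0428
gripper_force: 0.0
```

>>> {"op": "arm_command", "data": {
  "commands": [0.4, 0, 0, 0, 0, 0, 0, 0.6, 0, 0, 0, 0, 0, 0, 0.7, 0, 0, 0, 0, 0, 0, 0.8, 0, 0, 0, 0, 0, 0, 0.9, 0, 0, 0, 0, 0, 0, 1, 0, 0, 0, 0, 0, 0, 1, 0, 0, 0, 0, 0, 0],
  "newtons": 20
}}

```text
time_s: 16.32
position: [0.6041, -0.0032, 0.0693]
tool_rot: [[0.103, 0.995, 0.001], [0.995, -0.103, -0.0], [-0.0, 0.001, -1.0]]
ft_force: [-4.2, -0.4, 6.2]
grip_width: 0.0113
gripper_force: 19.9
```

```bash
cat >> h.py <<'E'
def stat():
    s=env.observe();q=s["position"][:2]-C
    print("ang",np.degrees(np.arctan2(*q[::-1])).round(2),"r",np.linalg.norm(q).round(4),"F",s["ft_force"].round(1),"Tz",s["wrist_torque"].round(2),"w",s["grip_width"].round(4),"z",s["position"][2].round(4))
    d=cam("scene");g=cv2.cvtColor(d["image"],cv2.COLOR_RGB2GRAY)
    m=(g[112:146,204:224]<45).astype(np.uint8);n,l,st,c=cv2.connectedComponentsWithStats(m);i=max(range(1,n),key=lambda i:st[i,4])
    print("handle",st[i][:5]+[204,112,0,0,0],(c[i]+[204,112]).round(2)); return d
E
python3 - <<'E'
from h import *
stat()
arc([85,86,87,88,82,80,78],env.observe()["position"][2])
E
```

```text
Traceback (most recent call last):
  File "h.py", line 55, in stat
    print("ang",np.degrees(np.arctan2(*q[::-1])).round(2),"r",np.linalg.norm(q).round(4),"F",s["ft_force"].round(1),"Tz",s["wrist_torque"].round(2),"w",s["grip_width"].round(4),"z",s["position"][2].round(4))
                                                                                                                                                        ^^^^^^^^^^^^^^^^^^^^^
AttributeError: 'float' object has no attribute 'round'
```

```bash
sed -i 's/s\["grip_width"\].round(4)/round(s["grip_width"],4)/' h.py
python3 - <<'E'
from h import *
stat()
arc([85,86,87,88,82,80,78],env.observe()["position"][2])
E
```

```text
ang 83.42 r 0.0461 F [-4.2 -0.4  6.2] Tz [ 0.04  0.74 -0.09] w 0.0113 z 0.0693
handle [204 121  14  25 209] [209.94 132.73]
rows>=1 [ 0.0004 -0.0025 -0.    ] [ 0.0004  0.0001 -0.0076]
rows>=1 [ 0.0004 -0.0042 -0.    ] [ 0.0004  0.0001 -0.016 ]
rows>=1 [ 0.0003 -0.0058 -0.    ] [ 0.0004  0.0001 -0.0243]
rows>=1 [ 0.0002 -0.0074 -0.    ] [ 0.0004  0.0001 -0.0326]
rows>=1 [0.0003 0.0023 0.    ] [0.0004 0.0001 0.0174]
rows>=1 [0.0002 0.0055 0.    ] [0.0005 0.0001 0.034 ]
rows>=1 [-0.0001  0.0087  0.    ] [0.0005 0.0001 0.0507]
```

```bash
python3 - <<'E'
s=open("h.py").read()
i=s.index('    m=(g[112:146')
open("h.py","w").write(s[:i]+'    print("handle cols",[(g[112:146,x]<45).nonzero()[0][[0,-1]]+112 for x in(212,213,214,215)], g[112:142,213]);return d\n')
E
python3 - <<'E'
from h import *
np.set_printoptions(linewidth=220)
d=stat();g=cv2.cvtColor(d["image"],cv2.COLOR_RGB2GRAY)
for v in range(112,144,2): print(v,g[v,200:232])
E
```

```text
ang 83.42 r 0.0461 F [-5.4  0.3  6.4] Tz [ 0.04  0.74 -0.02] w 0.0115 z 0.0693
handle cols [array([122, 138]), array([121, 137]), array([122, 136]), array([122, 135])] [ 77  73  63 126 155 157 160 139 149  37  16  18  24  31  13  19  39  42  48  31  18  18  24  18  14  35 112 165  93  77]
112 [ 45  44  40  39  66  77  79  77  77  76  74  77  77  77  73  70  71  65 112 154 154 158 156 154 153 152 153 144 174 172 140 148]
114 [ 38  44  38  44  78  77  76  76  76  74  75  74  70  63 112 155 154 157 154 153 153 153 153 153 153 153 154 152 125  94 135 167]
116 [ 39  41  39  77  78  77  77  74  74  71  93  75 161 155 156 154 153 152 153 153 153 154 153 152 152 151 152 154 157 149  79  79]
118 [ 36  52  77  76  73  67  72  87 114 114 116 110 113 160 155 154 151 154 152 153 152 153 152 153 152 153 152 153 155 154 155 157]
120 [ 78  81  76 122 165 164 173 109 113 109 116 116 117 149 172 166 159 156 153 152 151 152 153 154 153 152 152 151 154 154 152 153]
122 [ 34  17   0  96 168 159 160 166  49 117 122  42  19  16  13  14  51 172 160 154 152 152 153 152 153 154 153 153 152 152 153 152]
124 [ 
[... 633 characters left out ...]
4 152 151 152 154 152 153 155]
134 [ 19  15  17  22  17  27  44  43  45  30  11  21  16  24  15  24  84  91  83  94  96  88 100 159 154 153 153 153 152 152 154 153]
136 [ 19  26  19  17  22  20  19  35  50  48  16  17  17  14  29  72  78  76  83  88  91  95 104 157 156 153 151 151 152 153 152 153]
138 [ 17  31  17  20  15  19  14  20  23  19  19  12  31 112 138  85  82  88  82  81  82  99  94 106 162 156 152 152 153 153 153 153]
140 [ 45  20  24  26  21  71  16  19  19  16  13  27  89  93  71  75  75  80  83  79  81  85  95  90 105 161 154 153 154 151 154 155]
142 [ 22  20  21  20  21  22  20  19   6  40 123 106  91  84  77  74  68  63  62  62  65  70  99  95  89 105 160 155 151 154 153 153]
```

>>> {"op": "arm_command", "data": {
  "commands": [1, 0, -0.0008, 0, 0, 0, -0.004, 1, 0, -0.0016, 0, 0, 0, -0.008, 1, 0, -0.0024, 0, 0, 0, -0.012, 1, 0, -0.0032, 0, 0, 0, -0.017, 1, 0, -0.004, 0, 0, 0, -0.021, 1, 0, -0.0048, 0, 0, 0, -0.025, 1, 0, -0.0048, 0, 0, 0, -0.025]
}}

```text
time_s: 17.0
position: [0.603, -0.0032, 0.0693]
tool_rot: [[0.05, 0.999, 0.004], [0.999, -0.05, -0.001], [-0.0, 0.004, -1.0]]
ft_force: [2.9, 0.6, 7.1]
grip_width: 0.0112
gripper_force: 20.1
```

```bash
python3 -c "
from h import *
stat()"
```

```text
ang 84.79 r 0.046 F [2.9 0.6 7.1] Tz [ 0.01 -0.32 -0.09] w 0.0112 z 0.0693
handle cols [array([123, 138]), array([123, 136]), array([123, 135]), array([123, 134])] [ 76  73  68 106 155 158 158 138 137 116  69  14  19  26  17  39  45  49
  29  21  20  22  20  18  22  54 133 161  90  77]
```

>>> {"op": "arm_command", "data": {
  "commands": [1, 0, -0.0008, 0, 0, 0, -0.004, 1, 0, -0.0016, 0, 0, 0, -0.008, 1, 0, -0.0024, 0, 0, 0, -0.012, 1, 0, -0.0032, 0, 0, 0, -0.017, 1, 0, -0.0032, 0, 0, 0, -0.017]
}}

```text
time_s: 17.47
position: [0.6015, -0.0031, 0.0693]
tool_rot: [[0.015, 1.0, 0.004], [1.0, -0.015, -0.001], [-0.001, 0.004, -1.0]]
ft_force: [1.7, 0.4, 6.6]
grip_width: 0.0112
gripper_force: 20.1
```

```bash
python3 -c "
from h import *
stat()"
```

```text
ang 86.68 r 0.046 F [1.7 0.4 6.6] Tz [ 0.09 -0.27 -0.09] w 0.0112 z 0.0693
handle cols [array([124, 138]), array([124, 136]), array([123, 135]), array([123, 135])] [ 75  74  70 111 157 157 159 137 137 109 117  69  13  12  32  46  48  33
  17  21  15  23  17  15  17  54 132 160  90  76]
```

>>> {"op": "arm_command", "data": {
  "commands": [1, 0, -0.0008, 0, 0, 0, -0.004, 1, 0, -0.0016, 0, 0, 0, -0.008, 1, 0, -0.0024, 0, 0, 0, -0.012, 1, 0, -0.0032, 0, 0, 0, -0.017, 1, 0, -0.0032, 0, 0, 0, -0.017]
}}

```text
time_s: 17.93
position: [0.5999, -0.003, 0.0693]
tool_rot: [[-0.021, 1.0, 0.004], [1.0, 0.021, -0.001], [-0.001, 0.004, -1.0]]
ft_force: [3.0, 0.9, 6.3]
grip_width: 0.0113
gripper_force: 20.1
```

```bash
sed -i 's/for x in(212,213,214,215)\], g\[112:142,213\]/for x in(214,215,216)]/; s/nonzero()\[0\]\[\[0,-1\]\]+112/nonzero()[0][[0,-1]]+112/' h.py; python3 -c "
from h import *
stat()"
```

```text
ang 88.67 r 0.046 F [3.  0.9 6.3] Tz [ 0.1  -0.34 -0.07] w 0.0113 z 0.0693
handle cols [array([124, 135]), array([123, 135]), array([124, 134])]
```

>>> {"op": "arm_command", "data": {
  "commands": [1, 0, -0.0008, 0, 0, 0, -0.004, 1, 0, -0.0016, 0, 0, 0, -0.008, 1, 0, -0.0024, 0, 0, 0, -0.012, 1, 0, -0.0032, 0, 0, 0, -0.017, 1, 0, -0.0032, 0, 0, 0, -0.017]
}}

```text
time_s: 18.4
position: [0.5982, -0.003, 0.0693]
tool_rot: [[-0.056, 0.998, 0.004], [0.998, 0.056, -0.001], [-0.001, 0.004, -1.0]]
ft_force: [3.0, 0.8, 6.5]
grip_width: 0.0115
gripper_force: 20.1
```

```bash
python3 -c "
from h import *
stat()
c=np.load('w2.npy',allow_pickle=True).item()
o,sz=dark(c,259,251,14);print(o,sz)
ctr=np.array([.5984,-.0487])
for z in(.036,.033):
  q=onz(c,[o],z)[0,:2]-ctr;print(np.linalg.norm(q),np.degrees(np.arctan2(*q[::-1]))+94.4)
"
```

```text
ang 90.72 r 0.046 F [3.  0.8 6.5] Tz [ 0.11 -0.26 -0.05] w 0.0115 z 0.0693
handle cols [array([124, 136]), array([124, 136]), array([125, 136])]
[258.3837946  251.93210237] [  23.25   20.5  1499.5 ]
0.04250489367543966 -0.08916239422904937
0.04411883709710124 -0.09483424292746179
```

>>> {"op": "arm_command", "data": {
  "commands": [1, 0, -0.0008, 0, 0, 0, -0.004, 1, 0, -0.0016, 0, 0, 0, -0.008, 1, 0, -0.0024, 0, 0, 0, -0.012, 1, 0, -0.0024, 0, 0, 0, -0.012]
}}

```text
time_s: 18.78
position: [0.5971, -0.0031, 0.0693]
tool_rot: [[-0.081, 0.997, 0.005], [0.997, 0.081, -0.0], [-0.001, 0.005, -1.0]]
ft_force: [3.2, 0.6, 6.7]
grip_width: 0.0111
gripper_force: 20.1
```

```bash
python3 -c "
from h import *
d=stat();g=cv2.cvtColor(d['image'],cv2.COLOR_RGB2GRAY);np.set_printoptions(linewidth=220)
for v in range(118,144): print(v,g[v,206:228])
"
```

```text
ang 92.07 r 0.0459 F [3.2 0.6 6.7] Tz [ 0.16 -0.3  -0.12] w 0.0111 z 0.0693
handle cols [array([124, 136]), array([125, 136]), array([125, 136])]
118 [ 73  72  93 114 114 113 112 159 155 153 152 152 152 153 151 152 152 152 152 153 154 153]
119 [129  56 113 116 112 111 109 137 156 150 151 154 153 151 152 152 151 153 152 152 153 153]
120 [144 115 113 112 111 113 109 137 158 154 151 152 153 152 154 152 152 152 153 153 151 151]
121 [144 147 112 114 117 121 120 116 161 156 156 154 153 151 151 150 154 153 151 151 152 152]
122 [104 180  53 121  83  36  32  73 149 168 160 156 155 153 153 152 152 151 153 152 154 153]
123 [103 189 122 102  29  44  22  23  70 101  99 163 157 154 154 152 153 153 152 152 153 152]
124 [ 26 127 118  41  31  55  60  57  43  60  99  99 162 156 154 153 154 153 153 152 152 153]
125 [  8  34  45  37  41  44  41  43  41  21  25 101  99 162 156 150 150 153 152 152 152 153]
126 [ 13  12  30  44  43  43  43  42  49  40  20  64  94  92 156 152 150 152 152 152 153 152]
127 [ 21  21  19  45  42  45  42  34  22  15  12  15  92 172 159 154 154 153 153 152 153 152]
128 [ 19  21  
[... 789 characters left out ...]
0  84  89  92  95 102 158 157 153 152 150]
137 [ 46  99  16  25  14  19  26  71  51  59  99  86  68  91  90  96  89 102 159 155 152 152]
138 [ 49  67  11  17   7  15  73 147  95  82  85  91  88  82  80  96  93 105 161 154 152 152]
139 [ 18  19  16  22  12  30 109 160 149  79  81  77  77  79  81  97  95 106 154 156 153 153]
140 [ 21  18  21  16  13  58 104  90  70  76  79  81  83  79  81  86  97  91 103 161 153 153]
141 [ 19  17  12  12  47 112  88  74  78  81  81  81  80  74  73  81  97  91 107 156 157 153]
142 [ 17  10  12  36 122 105  90  81  76  72  74  62  65  63  63  70  98  95  89 104 159 155]
143 [ 11  11  11  94 179 135  70 102  59  65  78  78  76  76  75  65  82  96  90 110 161 155]
```

Handle's bottom edge fell from row 134 to 136.5 between 88.7° and 90.7°, which suggests the pin dropped. Release, rise and measure.

>>> {"op": "arm_command", "data": {
  "commands": [0.4, 0, 0, 0, 0, 0, 0, 0.2, 0, 0, 0, 0, 0, 0, 0, 0, 0, 0, 0, 0, 0, 0, 0, 0, 0, 0, 0, 0, 0, 0, 0, -0.06, 0, 0, 0, 0, 0, 0, -0.14, 0, 0, 0, 0, 0, 0, -0.22, 0, 0, 0, 0, 0, 0, -0.25, 0, 0, 0, 0, 0, 0, -0.25, 0, 0, 0]
}}

```text
time_s: 19.58
position: [0.597, -0.0031, 0.1974]
tool_rot: [[-0.081, 0.997, 0.008], [0.997, 0.081, -0.002], [-0.002, 0.008, -1.0]]
ft_force: [0.2, 0.2, 0.4]
grip_width: 0.0424
gripper_force: 0.0
```

Run:
```python
from h import *
np.set_printoptions(linewidth=220)
d=cam("scene");g=cv2.cvtColor(d["image"],cv2.COLOR_RGB2GRAY)
for v in range(118,142): print(v,g[v,203:226])
w=cam("wrist");np.save("w9.npy",w,allow_pickle=True);g=cv2.cvtColor(w["image"],cv2.COLOR_RGB2GRAY)
pts=proj(w,[[.5272,-.0435,t+.078] for t in(.016,.030)]+[[.5272,-.0435,t+.04] for t in(.016,.030)]);print(pts.round(1))
u,v=pts[0].round().astype(int);m=(g[v-40:v+40,u-40:u+40]<45).astype(np.uint8);n,l,st,c=cv2.connectedComponentsWithStats(m)
for i in range(1,n):
    if st[i,4]>50: print(st[i]+[u-40,v-40,0,0,0],c[i]+[u-40,v-40])
```

```text
118 [ 11  28 176 112 111 108 111 113 109 110 157 151 151 150 150 149 149 149 149 148 151 149 150]
119 [  8   0 175 166  59 111 112 113 107 105 134 153 150 149 151 151 148 149 150 148 150 150 151]
120 [  4  33 172 168 104 109 109 109 108 108 134 156 152 149 150 151 148 150 150 151 150 149 150]
121 [  0 123 165 161 136 106 110 110 109 106 108 158 154 151 152 150 148 149 150 151 149 152 150]
122 [166 162 159 157 163  48 110 110 109 108 108 138 162 158 155 152 152 150 150 150 150 150 151]
123 [168 161 157 157 164 105 110 109 110 114 115 116  93  96 162 155 151 149 151 150 150 150 150]
124 [140 160 157 155 158 162  47 113 116 123  70  39  59  98  98 161 153 151 150 150 151 150 149]
125 [158 154 154 153 156 162 109 116  95  15  15  14  14  24 100  98 159 155 149 150 150 152 151]
126 [157 155 154 153 156 158 110 115  39  18  19  22  19  19  65  93  91 155 151 148 150 151 150]
127 [154 154 156 156 155 158 167  37  10  21  25  21  20  19  14  91 170 157 152 152 151 151 151]
128 [155 154 153 151 155 159 168 109   9  26  25  27  23  18  19  78 102 160 154 150 150 150 151]
129 [153 155 157 158 1
[... 762 characters left out ...]
137 [ 77  82  84  89  91  92  86  81 149 144  73  45  60  95  88  68  88  90  93  89 100 157 151]
138 [ 86  95  98  96  98 108 178  43 121 147 134  90  83  84  90  83  79  80  95  91 104 158 151]
139 [ 98 169 165 164 165 164 163  98  91 120 152 146  77  78  75  76  77  80  93  93 104 154 154]
140 [163 158 159 159 156 158 162 168  53  94  87  67  75  77  80  80  79  79  86  94  87 103 158]
141 [157 157 157 157 157 157 158 160  89  82  71  76  78  79  80  78  69  69  78  98  92 104 152]
[[170.  241.5]
 [165.1 249.7]
 [181.  223.1]
 [177.2 229.3]]
[161 214  29  34 679] [175.23858616 230.90868925]
[200 245  10  37 233] [205.58369099 268.1888412 ]
[167 249  31  33 446] [184.93721973 267.47533632]
```

Both handle edges shifted by about 2.8 px, a drop of about 13 mm, which agrees with 14 mm to home. I'll confirm with a gentle touch on the handle top, with the shut fingertips expected to touch at TCP z of about 0.113.

Run:
```python
from h import *
plan((.5275,-.0425,.195,-5),(.5275,-.0425,.122,-5))
```

```text
rows>=2 [-0.068  -0.1418 -0.0046] [-0.0002 -0.      0.0804]
rows>=3 [-0.068  -0.1417  0.1414] [-0.0002 -0.      0.0804]
```

>>> {"op": "arm_command", "data": {
  "commands": [1, -0.068, -0.142, 0, 0, 0, 0.08, 1, -0.068, -0.142, 0, 0, 0, 0.08, 1, -0.068, -0.142, 0, 0, 0, 0.08, 1, -0.068, -0.142, 0, 0, 0, 0.08, 1, -0.068, -0.142, 0, 0, 0, 0.08, 1, -0.068, -0.142, 0.06, 0, 0, 0.08, 1, -0.068, -0.142, 0.1, 0, 0, 0.08, 1, -0.068, -0.142, 0.1, 0, 0, 0.08, 1, -0.068, -0.142, 0.1, 0, 0, 0.08]
}}

```text
time_s: 20.43
position: [0.528, -0.0421, 0.1423]
tool_rot: [[0.085, 0.996, -0.002], [0.996, -0.085, 0.001], [0.001, -0.002, -1.0]]
ft_force: [-0.1, 0.6, 0.2]
grip_width: 0.0004
gripper_force: 0.0
```

>>> {"op": "arm_command", "data": {
  "commands": [1, 0, 0, 0.006, 0, 0, 0, 1, 0, 0, 0.012, 0, 0, 0, 1, 0, 0, 0.018, 0, 0, 0, 1, 0, 0, 0.022, 0, 0, 0, 1, 0, 0, 0.024, 0, 0, 0, 1, 0, 0, 0.024, 0, 0, 0]
}}

```text
time_s: 20.93
position: [0.5277, -0.0426, 0.131]
tool_rot: [[0.086, 0.996, -0.0], [0.996, -0.086, 0.0], [0.0, -0.0, -1.0]]
ft_force: [1.4, 0.1, 0.0]
grip_width: 0.0
gripper_force: 0.0
```

>>> {"op": "arm_command", "data": {
  "commands": [1, 0, 0, 0.001, 0, 0, 0, 1, 0, 0, 0.003, 0, 0, 0, 1, 0, 0, 0.005, 0, 0, 0, 1, 0, 0, 0.007, 0, 0, 0, 1, 0, 0, 0.009, 0, 0, 0, 1, 0, 0, 0.009, 0, 0, 0]
}}

```text
time_s: 21.43
position: [0.5276, -0.0426, 0.1264]
tool_rot: [[0.086, 0.996, -0.0], [0.996, -0.086, 0.0], [0.0, -0.0, -1.0]]
ft_force: [0.4, 0.6, -0.0]
grip_width: 0.0003
gripper_force: 0.0
```

>>> {"op": "arm_command", "data": {
  "commands": [1, 0, 0, 0.002, 0, 0, 0, 1, 0, 0, 0.004, 0, 0, 0, 1, 0, 0, 0.006, 0, 0, 0, 1, 0, 0, 0.006, 0, 0, 0]
}}

```text
time_s: 21.77
position: [0.5276, -0.0426, 0.1233]
tool_rot: [[0.086, 0.996, -0.0], [0.996, -0.086, 0.0], [0.0, -0.0, -1.0]]
ft_force: [0.6, 1.1, -0.0]
grip_width: 0.0
gripper_force: 0.0
```

Tips are at 0.104 with no contact, so the pin is below its on-ring height. Continue.

>>> {"op": "arm_command", "data": {
  "commands": [1, 0, 0, 0.002, 0, 0, 0, 1, 0, 0, 0.004, 0, 0, 0, 1, 0, 0, 0.006, 0, 0, 0, 1, 0, 0, 0.008, 0, 0, 0, 1, 0, 0, 0.01, 0, 0, 0, 1, 0, 0, 0.012, 0, 0, 0, 1, 0, 0, 0.012, 0, 0, 0]
}}

```text
time_s: 22.35
position: [0.5276, -0.0426, 0.1173]
tool_rot: [[0.086, 0.996, -0.0], [0.996, -0.086, 0.0], [0.0, -0.0, -1.0]]
ft_force: [0.1, -0.1, 0.6]
grip_width: -0.0003
gripper_force: 0.0
```

>>> {"op": "arm_command", "data": {
  "commands": [1, 0, 0, 0.001, 0, 0, 0, 1, 0, 0, 0.002, 0, 0, 0, 1, 0, 0, 0.003, 0, 0, 0, 1, 0, 0, 0.003, 0, 0, 0]
}}

```text
time_s: 22.68
position: [0.5276, -0.0426, 0.116]
tool_rot: [[0.086, 0.996, -0.0], [0.996, -0.086, 0.0], [0.0, -0.0, -1.0]]
ft_force: [-0.6, -0.2, -0.7]
grip_width: 0.0002
gripper_force: 0.0
```

>>> {"op": "arm_command", "data": {
  "commands": [1, 0, 0, 0.001, 0, 0, 0, 1, 0, 0, 0.002, 0, 0, 0, 1, 0, 0, 0.003, 0, 0, 0, 1, 0, 0, 0.003, 0, 0, 0]
}}

```text
time_s: 23.02
position: [0.5276, -0.0425, 0.1145]
tool_rot: [[0.086, 0.996, -0.0], [0.996, -0.086, 0.0], [0.0, -0.0, -1.0]]
ft_force: [0.3, 0.0, 0.3]
grip_width: 0.0
gripper_force: 0.0
```

>>> {"op": "arm_command", "data": {
  "commands": [1, 0, 0, 0.001, 0, 0, 0, 1, 0, 0, 0.002, 0, 0, 0, 1, 0, 0, 0.002, 0, 0, 0]
}}

```text
time_s: 23.27
position: [0.5278, -0.0427, 0.1137]
tool_rot: [[0.086, 0.996, 0.0], [0.996, -0.086, -0.0], [-0.0, 0.0, -1.0]]
ft_force: [-0.4, 0.2, 1.9]
grip_width: 0.0001
gripper_force: 0.7
```

Contact at tip height about 0.0945, where home is 0.094. Press one more half-millimetre to confirm it is firm.

>>> {"op": "arm_command", "data": {
  "commands": [1, 0, 0, 0.001, 0, 0, 0, 1, 0, 0, 0.001, 0, 0, 0]
}}

```text
time_s: 23.43
position: [0.528, -0.0428, 0.1135]
tool_rot: [[0.086, 0.996, 0.001], [0.996, -0.086, -0.001], [-0.0, 0.001, -1.0]]
ft_force: [-1.1, -0.3, 4.8]
grip_width: -0.0003
gripper_force: 2.3
```

Firm, so the pin is home. Rise and do a last numeric check.

>>> {"op": "arm_command", "data": {
  "commands": [1, 0, 0, -0.03, 0, 0, 0, 1, 0, 0, -0.08, 0, 0, 0, 1, 0, 0, -0.15, 0, 0, 0, 1, 0, 0, -0.22, 0, 0, 0, 1, 0, 0, -0.22, 0, 0, 0, 1, 0, 0, -0.22, 0, 0, 0]
}}

```text
time_s: 23.93
position: [0.5281, -0.0426, 0.2245]
tool_rot: [[0.086, 0.996, 0.003], [0.996, -0.086, -0.001], [-0.001, 0.004, -1.0]]
ft_force: [-0.2, 0.6, -0.3]
grip_width: 0.0
gripper_force: 0.0
```

Run:
```python
from h import *
w=cam("wrist");c=np.array([.5984,-.0487]);a=np.radians(-94.4)
u,v=proj(w,[.595,-.0905,.036])[0].round().astype(int)
o,sz=dark(w,u,v,18);q=onz(w,[o],.036)[0,:2]-c
print("opening",np.linalg.norm(q),"wheel deg",np.degrees(np.arctan2(*q[::-1]))+94.4,sz)
d=cam("scene");g=cv2.cvtColor(d["image"],cv2.COLOR_RGB2GRAY);print("handle rows",(g[115:145,214]<45).nonzero()[0][[0,-1]]+115)
a0=cv2.imread("pics/scene0.png")[:,:,::-1].astype(int)
for n,(x,y) in dict(tube=(273,320),tape=(222,273),cap=(235,110)).items(): print(n,np.abs(a0[y-25:y+25,x-25:x+25]-d["image"][y-25:y+25,x-25:x+25]).mean().round(1))
print(env.observe()["ft_force"])
```

```text
opening 0.04223877239965334 wheel deg 8.31200643876106 [  25.75   24.   1896.  ]
handle rows [124 136]
tube 1.4
tape 1.4
cap 10.3
[-0.18943298  0.07462487  0.00207728]
```

```bash
python3 -c "
from rig import env
print(env.close_job())"
```

```text
the job is handed in; nothing more can be done
None
```

The 30 mm opening shows whole in the window with the wheel at about +8° (0.145 rad), and the lock pin is fully home in the bush, confirmed by a gentle touch of about 5 N. I handed the job in at about 24 s, with tube and tape unmoved in the final picture; the cap's patch of the picture had changed, which I put down to the arm's shadow without checking.

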